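Fold down the peg and hang up the masking tape

ROBOT

A 6-joint arm with a two-finger parallel gripper is mounted at the origin on a cart in front of the work surface, level with it; the furniture and walls round the work are solid. World frame = base frame: x ahead of the robot, y to its left, z up, the work surface at z = 0. Lengths are in m, angles in rad, forces in N, time in s.
With the tool pointing down it reaches from about 0.375 to 0.9 m from the base axis. Payload 3.1 kg.
Tool frame: the origin (TCP) lies on the centre line of the jaws, within the pads' length; the fingertips stand 17 mm ahead of it and the grasp point (between the pads) lies 2 mm behind it; z points along the fingers, y is the line along which they close (so a half turn about z gives the same grasp; the last joint's range is limited). The gripper opens to 85 mm and grips with 20 to 120 N. Pads are 22 mm wide; open, the fingers measure 114 mm over their backs; the gripper's body (76 mm by 85 mm) begins 54 mm behind the grasp point. The pads swing forward as they close: fully open they stand 13 mm farther back than shut.
Start: joints at [-1.357, 0.527, 1.433, -0, 1.181, -0.178], TCP at [0.239, -0.577, 0.248] pointing down, gripper open.
Joint ranges: [-3.08, 3.08], [-0.75, 2.2], [0.22, 2.44], [-1.43, 4.57], [0, 2.65], [-2.85, 2.85]. Speed limits (rad/s): [2.79, 2.79, 3.14, 3.14, 3.14, 3.14].

INTERFACE

Orientations are given as [roll, pitch, yaw] about the fixed x, y, z axes, in that order (R = Rz(yaw) Ry(pitch) Rx(roll)).
In Python, from station import env, vision gives the robot as it stands. The module is installed in compiled form; this text tells all that it offers.
- The arm moves only by the tool jog_arm, never from a script. Its argument "commands" is text: rows parted by semicolons, each of 7 numbers parted by spaces: the shift along the tool's x, y, z in cm, then the turn, a rotation vector about the tool's x, y, z in degrees, then the closure, from -1 (fully open) to 1 (shut), so that 0 is half open. In form: dx dy dz wx wy wz fingers; .... A call has 1 to 5 rows; each row shifts and turns the commanded pose from where the row before left it, along the tool's axes as they then stand; what a row does not reach is not made up. A row lasts 1/10 s, in which the tool goes at most 50 mm and 8.59 degrees, less where a joint would pass 70% of its speed; a pose out of reach is approached as far as the arm can. A call with a gripper value outside its range is refused whole. The fingers move at their own pace and stop on an object; the grip force is fixed at half the most. Time passes only in rows, so rows that do not move let the fingers close. It gives the time, the measured TCP pose, the force, the opening and the grip force at its end, in the units of the state.
- env.state(): the state, without advancing time (a new reading comes with each control period).
- vision.read_camera(name): name is "side" or "top" or "wrist"; returns (picture, depth): 420x560x3 uint8, red, green, blue; 420x560 float32, m along the optical axis (not along the pixel's ray), 0 where there is no reading.
- vision.camera_info(name): a dict with "camera_matrix" (3x3 intrinsics, pixels), "D" ([k1, k2, p1, p2, k3] as OpenCV has them; the pictures are not rectified), "rvec" (rotation vector, rad) and "tvec" (3), from world to camera coordinates, as OpenCV has them; the wrist camera has in their place "T_tool_cam" (4x4, takes a point from camera to tool coordinates, whose origin is the TCP and whose axes are the flange's). Camera axes: x right, y down, z forward; pixel columns grow to the right and rows downward; lengths in m; the calibration is good to about 2 mm. A picture is of the moment at which its call begins: read the wrist's pose just before it. camera_info takes no time and is no camera call.
- env.sign_off(): hands the job in; it is judged then, once.
The state is a dict: "time": time; "qpos": joint angles; "joint_velocities": joint speeds; "tau": joint torques, N m; "eef_pos": TCP position; "tool_rot": TCP orientation; "force": force on the tool from outside, world axes, zero at the start; "torque": the same for the moment, N m; "width": opening from 0.0 (shut) to 1.0 (fully open); "grip_force": force on a finger pad.
Only numpy, scipy, OpenCV 4.12 (cv2) and the standard library are available. Lean on these libraries where they do the work, as an engineer would, in place of code of your own. Each camera call takes 0.05 s, during which the arm holds its last target. There are 200 camera calls.

TASK

Fold the red peg on the small blue stand down and outward until it sticks out level at its stop. Then take the roll of masking tape out of its rest and hang it on the peg, so that it hangs freely by its hole.

Things in the scene. Friction and masses are not known exactly. Their poses are not given: they have to be found in the camera images.
- peg (a joint): Fold-down peg: red round bar, 11 mm thick, a 19 mm black ball at its end 125 mm from the hinge. 0 rad = folded up, upright against the front of its blue stand, ball 265 mm above the table; grows as it swings out and down; 1.52 = at its stop, nearly level (ball 6 mm above hinge height). Near upright friction holds it; pushed out past about 0.3 rad it falls to the stop by itself (about 1 N).
- peg_hinge (a point): Fixed point on the peg's hinge axis, 140 mm above the table, mid-width of the stand. x points back through the panel (the peg unfolds to -x), y along the hinge, z up. Panel: 110 mm wide, front face at x = +12 mm, back at +24 mm, top edge 170 mm above the table; the folded bar stands up 95 mm above that edge, free to reach from behind. Foot: 12 mm thick, x = -35 to +40 mm.
- roll_center (a point): Centre of the cream roll of masking tape, standing on edge in its rest: outside 104 mm, hole about 70 mm, 25 mm wide along its z axis (the hole's axis, level). 62 mm above the table at the start, top rim 114 mm. The rim is 14 to 17 mm thick radially: fingers that straddle the width at the top and reach 12 mm down or less keep clear of the peg. Hung, the centre is about 30 mm below the bar's axis.
- roll_rest: Fixed low brown wooden rest, 60 x 120 mm, in which the roll stands between two cheeks, 34 mm high above the table; the roll lifts straight up out of it. Origin: centre of its underside; x along the roll's axis, y along its length, z up.

How it is judged:
On the way:
1. the peg is folded down to its stop, with the roll not yet on it (value of joint peg above 1.4 rad and distance between roll_center and peg_hinge above 0.15 m), for 0.2 s.
At the end, for the whole second after the job is handed in: The peg is down at its stop (over 1.4 rad) and the roll hangs on it by its hole: its centre 12 to 45 mm below the hinge's height, within 20 mm sideways of it, 5 to 120 mm in front of it, the roll's axis within 0.6 rad of the peg's direction (value of joint peg above 1.4 rad and x of roll_center in the frame of peg_hinge between -0.12 and -0.005 m and y of roll_center in the frame of peg_hinge between -0.02 and 0.02 m and z of roll_center in the frame of peg_hinge between -0.045 and -0.012 m and angle between the z axis of roll_center and the x axis of peg_hinge, either way round below 0.6 rad); the robot touches nothing.
It also fails if it takes over 53 s, if anything falls off the work surface, if the arm or the gripper's body presses on something with over 40 N, if the wrist force passes 120 N, or if a joint passes its speed limit or range.

## Working session

There is one attempt and no reset: what is moved stays moved. The work goes in short steps, Python scripts to look and compute and a tool call to move; the robot and the scene stay as the last step left them, time stands still between calls to the robot, and variables do not carry over. Pictures are saved under pics/ and viewed, at most 10 in all, crops included, and the job is handed in when it is done.

Besides the shell and the picture viewer there is one more tool, called after "Call:" as a command line: name --argument value ..., lists and objects as JSON in quotes. jog_arm: Moves the arm, as the interface text tells. Its arguments: {"type":"object","properties":{"commands":{"type":"string"}},"required":["commands"]}

```bash
mkdir -p pics
cat > h.py <<'E'
import numpy as np, cv2
from scipy.spatial.transform import Rotation as R
from station import env, vision
def cloud(name):
    s=env.state(); im,d=vision.read_camera(name); c=vision.camera_info(name)
    K=np.array(c["camera_matrix"],float);D=np.array(c["D"],float)
    h,w=d.shape; u,v=np.meshgrid(np.arange(w),np.arange(h))
    n=cv2.undistortPoints(np.stack([u,v],-1).reshape(-1,1,2).astype(np.float64),K,D).reshape(h,w,2)
    P=np.dstack([n,np.ones((h,w))])*d[...,None]
    if "rvec" in c:
        M=cv2.Rodrigues(np.array(c["rvec"],float))[0]; P=(P-np.array(c["tvec"]).ravel())@M
    else:
        T=np.array(c["T_tool_cam"]); P=P@T[:3,:3].T+T[:3,3]
        P=P@R.from_euler('xyz',s["tool_rot"]).as_matrix().T+s["eef_pos"]
    P[d<=0]=np.nan
    return im,P
def save(n,im): cv2.imwrite('pics/'+n,im[...,::-1])
E
python3 - <<'E'
from h import *
s=env.state();print(s)
ims=[]
for n in("side","top"):
    im,P=cloud(n);ims.append(im);np.savez(n,im=im,P=P)
    save(n+'.png',im)
save('both.png',cv2.resize(np.hstack(ims),(800,300)))
E
```

```text
{'time': 0.0, 'qpos': array([-1.35650562e+00,  5.28437899e-01,  1.43390868e+00,  3.10203255e-05,
        1.18138693e+00, -1.78512642e-01]), 'joint_velocities': array([-0.00212959, -0.00146139,  0.00089487, -0.00011001,  0.00060825,
       -0.0013977 ]), 'tau': array([-9.44336753e-04, -4.42355204e+01, -1.78027081e+01, -4.10244475e-04,
        8.31036974e-03,  1.47589791e-06]), 'eef_pos': array([ 0.23911844, -0.57671584,  0.24734891]), 'tool_rot': array([-3.13949091e+00, -4.08359144e-04,  3.92791115e-01]), 'force': array([ 0.92433636, -0.04094958, -0.177899  ]), 'torque': array([0.02077308, 0.00518466, 0.00603634]), 'grip_force': 0.0, 'width': 0.999158528391331}
```

View pics/both.png

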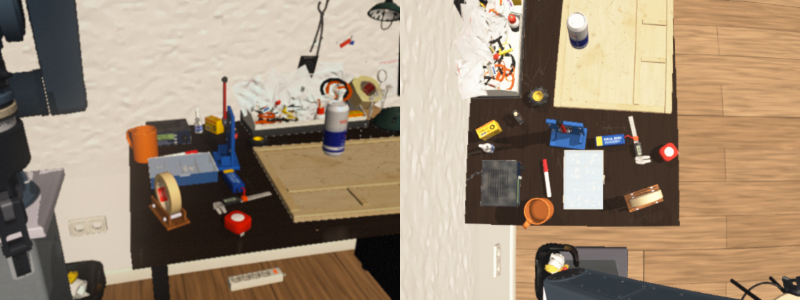

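Run:
```python
from h import *
for n in("side","top"):
    f=np.load(n+'.npz');im,P=f['im'],f['P'];hsv=cv2.cvtColor(im,cv2.COLOR_RGB2HSV);H,S,V=[hsv[...,i].astype(int) for i in range(3)]
    z=P[...,2]
    ms=dict(red=((H<6)|(H>174))&(S>150)&(V>70),blue=(H>98)&(H<125)&(S>110),cream=(H>14)&(H<32)&(S>20)&(S<140)&(V>140)&(z>.04),brown=(H>5)&(H<20)&(S>90)&(z<.04)&(z>.005))
    for k,m in ms.items():
        nn,l,st,c=cv2.connectedComponentsWithStats(m.astype(np.uint8))
        for i in np.argsort(-st[1:,4])[:2]+1 if nn>1 else []:
            q=P[l==i];q=q[~np.isnan(q[:,2])]
            if len(q)<15: continue
            print(n,k,st[i],np.percentile(q,[2,50,98],axis=0).round(3).tolist())
```

```text
side red [314 294  39  35 830] [[0.569, -0.291, 0.0], [0.595, -0.275, 0.023], [0.63, -0.204, 0.028]]
side red [221 262  14  20 182] [[0.426, -0.156, 0.031], [0.435, -0.145, 0.043], [0.444, -0.138, 0.06]]
side blue [ 297  149   40   91 1440] [[0.618, 0.017, 0.001], [0.655, 0.032, 0.03], [0.69, 0.151, 0.17]]
side blue [245 241  61  19 760] [[0.484, -0.041, 0.001], [0.543, -0.038, 0.017], [0.597, -0.034, 0.032]]
side cream [   29     0   531   183 64091] [[0.186, 0.291, 0.049], [0.695, 0.445, 0.264], [1.402, 0.452, 0.45]]
side cream [   2    0   54  102 2410] [[-0.028, -0.087, 0.249], [0.033, 0.446, 0.309], [0.195, 0.453, 0.467]]
side brown [  354   190   206   120 17230] [[0.742, -0.28, 0.008], [0.913, -0.1, 0.011], [1.189, 0.106, 0.021]]
side brown [ 208  269   59   53 1106] [[0.407, -0.235, 0.005], [0.44, -0.207, 0.02], [0.484, -0.135, 0.038]]
top red [362 199  27  28 378] [[0.569, -0.289, -0.002], [0.595, -0.255, 0.025], [0.627, -0.229, 0.03]]
top red [199 222   9  18 119] [[0.533, 0.146, -0.003], [0.554, 0.153, 0.012], [0.574, 0.165, 0.018]]
top blue [ 204  166   58   43 1590] [[0.611, 0.02, 0.004], [0.649, 0.07, 0.013], [0.672, 0.136, 0.171]]
top blue [283 187  32  18 291] [[0.619, -0.11, 0.003], [0.635, -0.076, 0.023], [0.655, -0.04, 0.027]]
top cream [    0     0   109   420 34699] [[0.167, 0.441, 0.054], [0.59, 0.445, 0.254], [1.012, 0.448, 0.42]]
top cream [322 265  46  25 543] [[0.421, -0.221, 0.071], [0.444, -0.171, 0.106], [0.468, -0.129, 0.116]]
top brown [181 279  27  31 569] [[0.37, 0.144, 0.005], [0.401, 0.173, 0.009], [0.435, 0.198, 0.037]]
top brown [314 258  54  39 491] [[0.403, -0.23, 0.005], [0.451, -0.166, 0.018], [0.484, -0.117, 0.037]]
```

The picture shows the blue stand with its upright red bar (side ~(225,100), top ~(568,133)). The roll is in its rest (side ~(167,195), top ~(644,197)). A tray lies in front of the stand, with tools round about.

Run:
```python
from h import *
f=np.load('top.npz');im,P=f['im'],f['P'];hsv=cv2.cvtColor(im,cv2.COLOR_RGB2HSV);H,S,V=[hsv[...,i].astype(int) for i in range(3)]
X,Y,Z=P[...,0],P[...,1],P[...,2]
def rect(m,t):
    q=P[m]; r=cv2.minAreaRect(q[:,:2].astype(np.float32)*1000); print(t,m.sum(),r,np.median(q[:,2]))
blue=(H>98)&(H<125)&(S>110)&(X>.58)&(X<.7)&(Y>0)&(Y<.16)
rect(blue&(Z>.155)&(Z<.18),'paneltop'); rect(blue&(Z<.02)&(Z>.006),'foot')
roll=(X>.39)&(X<.5)&(Y>-.24)&(Y<-.11)
rect(roll&(Z>.095)&(Z<.125),'roll top'); rect(roll&(Z>.07),'roll'); rect(roll&(Z>.03)&(Z<.04),'cheek tops'); rect(roll&(Z>.01)&(Z<.06),'rest')
tall=(Z>.19)&(X>.5)&(X<.8)&(Y>-.1)&(Y<.25); print(tall.sum(),np.round(P[tall][:12],3).tolist())
# bar in side
f=np.load('side.npz');im2,P2=f['im'],f['P']
m=(P2[...,2]>.175)&(P2[...,0]>.55)&(P2[...,0]<.75)&(P2[...,1]>0)&(P2[...,1]<.16)
q=P2[m];print(len(q))
for a in(.18,.2,.22,.24,.26): 
    k=q[abs(q[:,2]-a)<.01]; print(a,len(k),np.median(k,axis=0).round(3) if len(k) else'')
m=(P2[...,0]>.39)&(P2[...,0]<.5)&(P2[...,1]>-.24)&(P2[...,1]<-.11)&(P2[...,2]>.05)
q=P2[m];print('roll side',np.percentile(q,[2,50,98],axis=0).round(3).tolist())
# heightmap of obstacles
for nm,PP in(('top',P),):
  for x in np.arange(.36,.84,.04):
    print('%.2f'%x,[int(1000*np.nanmax(PP[...,2][(abs(X-x)<.02)&(abs(Y-y)<.02)],initial=-1)) for y in np.arange(.26,-.34,-.04)])
a=im[140:300,90:390]; b=im2[90:310,190:350]
save('c.png',np.hstack([cv2.resize(a,(480,300)),cv2.resize(b,(218,300))]))
```

```text
paneltop 266 ((664.43896484375, 75.35836029052734), (109.8243179321289, 12.608633041381836), 83.5481948852539) 0.16869313665643176
foot 900 ((648.3478393554688, 77.41085815429688), (120.51337432861328, 73.75104522705078), 83.60260009765625) 0.011290922949912244
roll top 416 ((444.4891357421875, -176.92529296875), (25.44078254699707, 79.32279968261719), 18.747150421142578) 0.1091646238561175
roll 537 ((444.09075927734375, -175.9329376220703), (25.621135711669922, 101.4315185546875), 19.119840621948242) 0.10619226482785651
cheek tops 236 ((443.4600830078125, -176.13807678222656), (46.93364334106445, 108.1303939819336), 19.170185089111328) 0.03384833659183949
rest 362 ((443.203857421875, -175.13734436035156), (57.86051940917969, 109.88053894042969), 19.597436904907227) 0.03264186571518349
114 [[0.655, 0.083, 0.268], [0.654, 0.081, 0.27], [0.654, 0.079, 0.271], [0.654, 0.077, 0.271], [0.654, 0.075, 0.271], [0.654, 0.074, 0.271], [0.653, 0.085, 0.266], [0.652, 0.083, 0.272], [0.652, 0.081, 0.272], [0.652, 0.079, 0.272], [0.652, 0.077, 0.271], [0.652, 0.075, 0.27]]
261
0.18 34 [0.646 0.074
[... 331 characters left out ...]
0]
0.44 [62, 58, 102, 104, 38, 41, 42, 41, 4, 35, 115, 117, 107, 6, 5, -1000]
0.48 [61, 57, 5, 15, 39, 40, 41, 41, 37, 6, 36, 112, 105, 5, 5, -1000]
0.52 [61, 58, 5, 19, 40, 40, 42, 41, 38, 5, 4, 5, 4, 6, 3, -1000]
0.56 [60, 58, 14, 19, 41, 42, 41, 41, 39, 5, 7, 7, 25, 29, 5, -1000]
0.60 [5, 5, 5, 13, 40, 41, 41, 41, 41, 5, 16, 16, 29, 31, 30, -1000]
0.64 [4, 4, 6, 46, 275, 274, 172, 29, 27, 27, 20, 14, 6, 29, 8, -1000]
0.68 [38, 40, 5, 172, 174, 172, 173, 4, 5, 5, 9, 5, 5, 4, 5, -1000]
0.72 [45, 39, 4, 4, 5, 6, 4, 4, 16, 20, 21, 22, 22, 22, 7, -1000]
0.76 [7, 27, 29, 27, 23, 23, 22, 22, 23, 22, 24, 26, 22, 23, 6, -1000]
0.80 [57, 27, 30, 27, 22, 14, 14, 16, 14, 15, 23, 22, 16, 22, 5, -1000]
```

View pics/c.png

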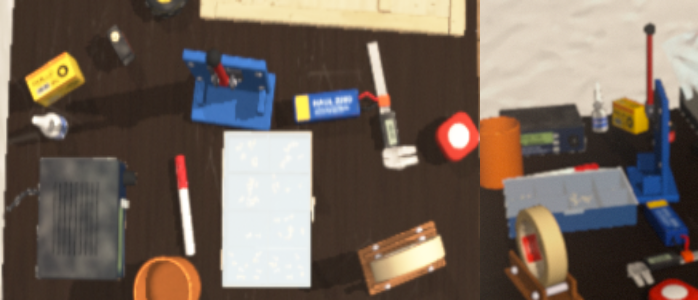

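```bash
cat >> h.py <<'E'
HX=np.array([.994,-.112,0]);HY=np.array([.112,.994,0]);HG=np.array([.646,.0775,.140])
def hp(x,y,z): return HG*[1,1,0]+HX*x+HY*y+np.array([0,0,z])
def plan(wps,grip,step=.045):
    """how far to go, in tool axes; wps: list of (pos, yaw deg)"""
    s=env.state();p=np.array(s["eef_pos"]);q=R.from_euler('xyz',s["tool_rot"]);k=0
    print('at',p.round(4),np.degrees(s["tool_rot"]).round(1),'t',round(s["time"],2))
    for pos,yaw in wps:
        T=R.from_euler('xyz',[180,0,yaw],degrees=True);rv=(q.inv()*T).as_rotvec()
        n=int(np.ceil(max(np.linalg.norm(pos-p)/step,np.degrees(np.linalg.norm(rv))/8,1)))
        d=(pos-p)/n;st=R.from_rotvec(rv/n)
        for i in range(n):
            l=q.inv().apply(d)*100;w=np.degrees(rv/n)
            print(' '.join('%g'%round(v,2) for v in [*l,*w,grip]),end=';\n' if k%5==4 else '; ');k+=1
            q=q*st
        p=pos;q=T
    print()
E
python3 - <<'E'
from h import *
plan([(hp(.05,0,.32),83.6),(hp(.05,0,.242),83.6)],1)
E
```

```text
at [ 0.2391 -0.5768  0.2474] [-179.9   -0.    22.5] t 0.1
3.72 -2.36 -0.4 -0 -0 -3.39 1; 3.86 -2.13 -0.4 -0 -0 -3.39 1; 3.98 -1.9 -0.4 -0 -0 -3.39 1; 4.08 -1.66 -0.4 -0 -0 -3.39 1; 4.17 -1.42 -0.4 -0 -0 -3.39 1;
4.25 -1.17 -0.4 -0 -0 -3.39 1; 4.31 -0.92 -0.4 -0 -0 -3.39 1; 4.36 -0.66 -0.4 -0 -0 -3.39 1; 4.39 -0.4 -0.4 -0 -0 -3.39 1; 4.4 -0.14 -0.4 -0 -0 -3.39 1;
4.41 0.12 -0.4 -0 -0 -3.39 1; 4.39 0.38 -0.4 -0 -0 -3.39 1; 4.36 0.64 -0.4 -0 -0 -3.39 1; 4.31 0.9 -0.4 -0 -0 -3.39 1; 4.25 1.15 -0.4 -0 -0 -3.39 1;
4.18 1.4 -0.4 -0 -0 -3.39 1; 4.09 1.65 -0.4 -0 -0 -3.39 1; 3.98 1.89 -0.4 -0 -0 -3.39 1; 0 -0 3.9 0 0 0 1; 0 -0 3.9 0 0 0 1;
```

Call:
jog_arm --commands "3.7 -2.4 -0.8 0 0 -3.4 1; 3.9 -2.1 -0.8 0 0 -3.4 1; 4.0 -1.9 -0.8 0 0 -3.4 1; 4.1 -1.7 -0.8 0 0 -3.4 1; 4.2 -1.4 -0.8 0 0 -3.4 1"

```text
time: 0.6
eef_pos: [0.3673, -0.3946, 0.2882]
tool_rot: [-3.141, -0.0, 0.691]
force: [0.6, -0.1, -0.8]
width: 0.147
grip_force: 0.0
```

Call:
jog_arm --commands "4.2 -1.2 -0.8 0 0 -3.4 1; 4.3 -0.9 -0.8 0 0 -3.4 1; 4.4 -0.7 -0.8 0 0 -3.4 1; 4.4 -0.4 -0.8 0 0 -3.4 1; 4.4 -0.1 0 0 0 -3.4 1"

```text
time: 1.1
eef_pos: [0.4943, -0.2146, 0.3212]
tool_rot: [3.14, 0.0, 0.989]
force: [-0.3, -1.4, 0.1]
width: 0.001
grip_force: 0.0
```

Call:
jog_arm --commands "4.4 0.1 0 0 0 -3.4 1; 4.4 0.4 0 0 0 -3.4 1; 4.4 0.6 0 0 0 -3.4 1; 4.3 0.9 0 0 0 -3.4 1; 4.2 1.2 0 0 0 -3.4 1"

```text
time: 1.6
eef_pos: [0.6203, -0.034, 0.3198]
tool_rot: [-3.141, 0.0, 1.286]
force: [-0.5, -0.4, 0.7]
width: 0.001
grip_force: 0.0
```

Call:
jog_arm --commands "4.2 1.4 0 0 0 -3.4 1; 4.1 1.6 0 0 0 -3.4 1; 4.0 1.9 0 0 0 -3.4 1; 0 0 0 0 0 0 1; 0 0 0 0 0 0 1"

```text
time: 2.1
eef_pos: [0.6952, 0.0739, 0.319]
tool_rot: [-3.139, 0.001, 1.463]
force: [-0.1, -0.6, -0.1]
width: 0.003
grip_force: 0.0
```

Run:
```python
from h import *
plan([(hp(.05,0,.242),83.6),(hp(-.035,0,.242),83.6)],1,.03)
```

```text
at [0.6952 0.0739 0.319 ] [-179.9    0.    83.8] t 2.1
-0.06 0.03 2.57 -0.04 0.01 0.07 1; -0.06 0.03 2.57 -0.04 0.01 0.07 1; -0.07 0.03 2.57 -0.04 0.01 0.07 1; 0 -2.83 -0 0 0 0 1; 0 -2.83 -0 0 0 0 1;
0 -2.83 -0 0 0 0 1;
```

Call:
jog_arm --commands "-0.2 0.1 2.6 0 0 0 1; 0 0 2.6 0 0 0 1; 0 0 2.6 0 0 0 1; 0 -1.0 0 0 0 0 1; 0 -1.0 0 0 0 0 1"

```text
time: 2.6
eef_pos: [0.6751, 0.0719, 0.2422]
tool_rot: [-3.14, 0.0, 1.459]
force: [0.5, 0.6, 0.6]
width: 0.001
grip_force: 0.0
```

Call:
jog_arm --commands "0 -1 0 0 0 0 1; 0 -1 0 0 0 0 1; 0 -1 0 0 0 0 1; 0 -1 0 0 0 0 1; 0 -1 0 0 0 0 1"

```text
time: 3.1
eef_pos: [0.6259, 0.0788, 0.2428]
tool_rot: [3.141, -0.0, 1.461]
force: [0.1, 0.0, 0.4]
width: 0.002
grip_force: 0.0
```

Call:
jog_arm --commands "0 -1 0 0 0 0 1; 0 -0.5 0 0 0 0 1; 0 0 0 0 0 0 1; 0 0 0 0 0 0 1; 0 0 0 0 0 0 1"

```text
time: 3.6
eef_pos: [0.6124, 0.0801, 0.2423]
tool_rot: [3.141, 0.0, 1.461]
force: [0.3, -0.1, -0.1]
width: 0.001
grip_force: 0.0
```

Run:
```python
from h import *
im,P=cloud('side');save('s2.png',cv2.resize(im[60:310,130:400],(540,500)))
print(env.state()['eef_pos'])
```

```text
[0.61233025 0.08009626 0.24224197]
```

View pics/s2.png

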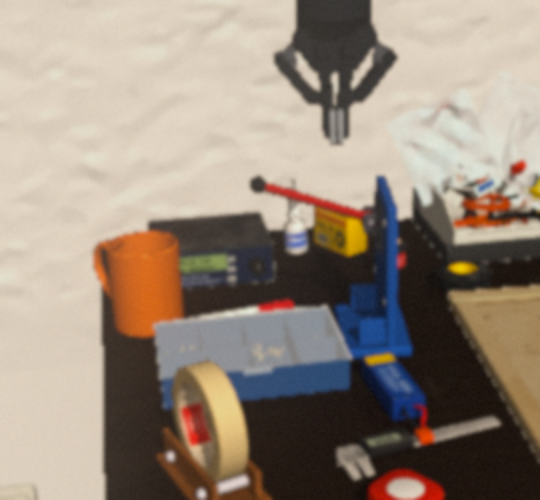

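The bar is now down, from the hinge at about (370,213) to the ball at (258,184), and the gripper is clear above it. I'll check the ball's height by depth.

Run:
```python
from h import *
im,P=cloud('top')
hsv=cv2.cvtColor(im,cv2.COLOR_RGB2HSV);H,S,V=[hsv[...,i].astype(int) for i in range(3)]
for n in('top','side'):
    im,P=cloud(n)
    L=(P-HG)
    x,y,z=L@HX,L@HY,L[...,2]
    for a in(-.127,-.1,-.08,-.06,-.04):
        m=(abs(x-a)<.008)&(abs(y)<.025)&(abs(z)<.04)
        if m.sum(): print(n,a,m.sum(),np.median(y[m]).round(4),np.percentile(z[m],[5,50,95]).round(4))
plan([(np.array([.58,.0,.29]),95),(np.array([.4445,-.1765,.20]),109)],-.3)
```

```text
side -0.127 45 -0.0037 [0.0014 0.0087 0.0166]
side -0.1 39 -0.0011 [0.0009 0.0086 0.0124]
side -0.08 46 -0.0009 [0.0004 0.0064 0.011 ]
side -0.06 45 -0.0019 [-0.0011  0.0059  0.01  ]
side -0.04 39 -0.0017 [-0.002   0.0044  0.0091]
at [0.6121 0.0801 0.2422] [180.   -0.   83.7] t 3.8
-2.77 -0.77 -1.59 0 0 -3.77 -0.3; -2.72 -0.95 -1.59 0 0 -3.77 -0.3; -2.65 -1.13 -1.59 0 0 -3.77 -0.3; -2.73 -2.51 1.5 -0 0 -2.33 -0.3; -2.63 -2.62 1.5 -0 0 -2.33 -0.3;
-2.52 -2.72 1.5 -0 0 -2.33 -0.3; -2.41 -2.82 1.5 -0 0 -2.33 -0.3; -2.29 -2.92 1.5 -0 0 -2.33 -0.3; -2.17 -3.01 1.5 -0 0 -2.33 -0.3;
```

Call:
jog_arm --commands "-2.8 -0.8 -1.6 0 0 -3.8 1; -2.7 -1.0 -1.6 0 0 -3.8 1; -2.6 -1.1 -1.6 0 0 -3.8 -0.3; -2.7 -2.5 1.5 0 0 -2.3 -0.3; -2.6 -2.6 1.5 0 0 -2.3 -0.3"

```text
time: 4.3
eef_pos: [0.5347, -0.059, 0.2612]
tool_rot: [3.138, 0.002, 1.742]
force: [0.3, -0.2, -0.7]
width: 0.509
grip_force: 0.0
```

Call:
jog_arm --commands "-2.5 -2.7 1.5 0 0 -2.3 -0.3; -2.4 -2.8 1.5 0 0 -2.3 -0.3; -2.3 -2.9 1.5 0 0 -2.3 -0.3; -2.2 -3.0 1.5 0 0 -2.3 -0.3; 0 0 0 0 0 0 -0.3"

```text
time: 4.8
eef_pos: [0.4418, -0.1776, 0.1987]
tool_rot: [-3.138, -0.003, 1.896]
force: [-0.2, -0.1, 0.5]
width: 0.649
grip_force: 0.0
```

Run:
```python
from h import *
im,P=cloud('wrist');save('w1.png',im);print(env.state()['width'])
m=(abs(P[...,0]-.445)<.07)&(abs(P[...,1]+.176)<.07)&(P[...,2]>.095)&(P[...,2]<.122)
q=P[m];print(m.sum(),cv2.minAreaRect(q[:,:2].astype(np.float32)*1000),np.percentile(q[:,2],[50,95,99]))
t=R.from_euler('xyz',env.state()['tool_rot']).inv().apply(P.reshape(-1,3)-env.state()['eef_pos']).reshape(P.shape)
f=(abs(t[...,1])<.07)&(abs(t[...,0])<.02)&(t[...,2]<.05)&(t[...,2]>-.03);print('finger ahead',f.sum(),np.percentile(t[f],[1,50,99],axis=0).round(3).tolist() if f.any() else '')
plan([(np.array([.4445,-.1765,.16]),109)],-.3)
```

```text
0.6524700620805542
3144 ((447.3894348144531, -174.27249145507812), (25.07254409790039, 80.06254577636719), 18.855146408081055) [0.11014497 0.11393549 0.11451753]
finger ahead 4039 [[-0.011, -0.041, -0.03], [0.006, 0.027, -0.012], [0.012, 0.041, 0.012]]
at [ 0.4433 -0.1767  0.1996] [-1.799e+02 -1.000e-01  1.086e+02] t 4.85
-0.03 0.12 3.96 -0.07 -0.11 -0.35 -0.3;
```

View pics/w1.png

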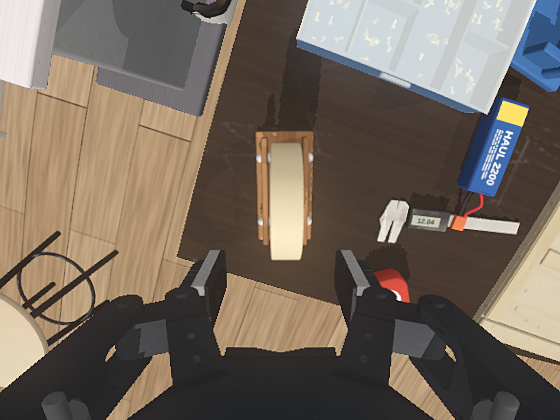

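The wrist view shows the roll centred between the open fingers at about (287,195), upright in its rest.

Run:
```python
from h import *
plan([(np.array([.446,-.1755,.119]),108.9)],-.3,.028)
```

```text
at [ 0.4433 -0.1767  0.1996] [-1.799e+02 -1.000e-01  1.086e+02] t 4.85
0 0.1 2.69 -0.02 -0.04 -0.08 -0.3; 0.01 0.1 2.69 -0.02 -0.04 -0.08 -0.3; 0.01 0.1 2.69 -0.02 -0.04 -0.08 -0.3;
```

Call:
jog_arm --commands "0 0.1 2.7 0 0 0 -0.3; 0 0.1 2.7 0 0 0 -0.3; 0 0.1 1.9 0 0 0 -0.3; 0 0 0.7 0 0 0 -0.3; 0 0 0 0 0 0 -0.3"

```text
time: 5.35
eef_pos: [0.4479, -0.1737, 0.1199]
tool_rot: [-3.141, -0.001, 1.902]
force: [0.0, -0.1, 0.1]
width: 0.648
grip_force: 0.0
```

Call:
jog_arm --commands "0 0 0 0 0 0 1; 0 0 0 0 0 0 1; 0 0 0 0 0 0 1; 0 0 0 0 0 0 1; 0 0 0 0 0 0 1"

```text
time: 5.85
eef_pos: [0.4481, -0.1748, 0.1215]
tool_rot: [3.14, 0.002, 1.901]
force: [-1.3, 0.7, 6.0]
width: 0.272
grip_force: 59.2
```

Run:
```python
from h import *
s=env.state();print(s['eef_pos'],s['width'],s['force'],s['grip_force'])
im,P=cloud('side');save('s3.png',cv2.resize(im[160:310,170:350],(540,450)))
```

```text
[ 0.44810524 -0.17480096  0.12153409] 0.27150102679891813 [-1.29551909  0.69970927  5.96349197] 59.15070889350318
```

View pics/s3.png

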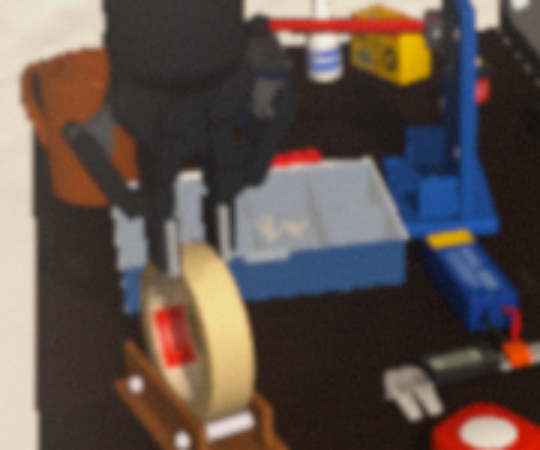

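The fingers straddle the rim's top at about (195,255), engaged roughly 10 mm. I'll lift it.

Call:
jog_arm --commands "0 0 -1 0 0 0 1; 0 0 -2 0 0 0 1; 0 0 -2.5 0 0 0 1; 0 0 -2.5 0 0 0 1; 0 0 0 0 0 0 1"

```text
time: 6.4
eef_pos: [0.4492, -0.1755, 0.2036]
tool_rot: [3.137, 0.006, 1.901]
force: [1.2, 0.0, -2.3]
width: 0.27
grip_force: 59.3
```

Run:
```python
from h import *
s=env.state();print(s['eef_pos'],s['width'],s['force'],s['grip_force'])
im,P=cloud('side');e=s['eef_pos']
yw=s['tool_rot'][2];a=np.array([np.sin(yw),-np.cos(yw),0]);b=np.array([np.cos(yw),np.sin(yw),0])
hsv=cv2.cvtColor(im,cv2.COLOR_RGB2HSV)
m=(abs((P-e)@a)<.04)&(abs((P-e)@b)<.07)&(P[...,2]<e[2]-.02)&(P[...,2]>e[2]-.13)&(hsv[...,2]>110)
q=P[m]-e;print(len(q),'along axis',np.percentile(q@a,[1,50,99]).round(4),'across',np.percentile(q@b,[1,99]).round(4),'z',np.percentile(q[:,2],[1,99]).round(4))
plan([(hp(-.185,.002,.215),83.6)],1)
print('then',hp(-.185,.002,.19))
save('s4.png',cv2.resize(im[130:310,150:390],(600,450)))
```

```text
[ 0.44919637 -0.17551614  0.20363157] 0.27040848666016204 [ 1.23934501  0.02761398 -2.28861037] 59.32120255740301
1426 along axis [-0.0156 -0.0059  0.0111] across [-0.0536  0.0477] z [-0.1025 -0.0207]
at [ 0.4482 -0.1749  0.2021] [179.8   0.2 108.9] t 6.45
3.65 1.46 -0.19 0.03 0.02 3.61 1; 3.74 1.23 -0.19 0.03 0.02 3.61 1; 3.81 0.99 -0.19 0.03 0.02 3.61 1; 3.86 0.75 -0.19 0.03 0.02 3.61 1; 3.9 0.51 -0.19 0.03 0.02 3.61 1;
3.93 0.26 -0.19 0.03 0.02 3.61 1; 3.94 0.01 -0.19 0.03 0.02 3.61 1; 
then [0.462334 0.100208 0.19    ]
```

View pics/s4.png

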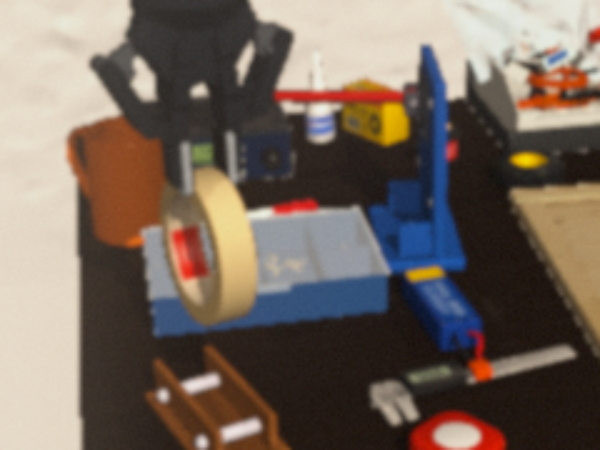

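The roll hangs in the grip at (210,245), clear of the rest. Next I carry it to a point in front of the ball, in line with the peg.

Call:
jog_arm --commands "3.6 1.5 -0.2 0 0 3.6 1; 3.7 1.2 -0.2 0 0 3.6 1; 3.8 1.0 -0.2 0 0 3.6 1; 3.9 0.8 -0.2 0 0 3.6 1; 3.9 0.5 0.4 0 0 3.6 1"

```text
time: 6.95
eef_pos: [0.4577, 0.0231, 0.2039]
tool_rot: [-3.141, -0.0, 1.583]
force: [0.2, 0.9, -1.3]
width: 0.271
grip_force: 59.4
```

Call:
jog_arm --commands "3.9 0.3 0.4 0 0 3.6 1; 3.9 0 0.4 0 0 3.7 1; 0 0 0 0 0 0 1; 0 0 0 0 0 0 1; 0 0 0 0 0 0 1"

```text
time: 7.45
eef_pos: [0.4621, 0.0989, 0.1958]
tool_rot: [-3.14, 0.001, 1.459]
force: [-0.3, 0.5, -1.8]
width: 0.267
grip_force: 59.4
```

Run:
```python
from h import *
im,P=cloud('side')
hsv=cv2.cvtColor(im,cv2.COLOR_RGB2HSV);L=P-HG;x,y,z=L@HX,L@HY,L[...,2]
m=(abs(x+.185)<.035)&(abs(y)<.065)&(z<.035)&(z>-.08)&(hsv[...,2]>120)
for n,v in zip('xyz',(x,y,z)): print(n,np.percentile(v[m],[1,50,99]).round(4),m.sum())
plan([(hp(-.185,.002,.19),83.6),(hp(-.07,.002,.19),83.6)],1,.025)
save('s5.png',cv2.resize(im[90:270,150:390],(600,450)))
```

```text
x [-0.2196 -0.1863 -0.1725] 505
y [-0.0541 -0.0457  0.0487] 505
z [-0.0724 -0.0001  0.0342] 505
at [0.4623 0.0986 0.196 ] [-180.     0.    83.5] t 7.5
0.16 -0.01 0.6 -0.05 0.02 -0.06 1; -0 2.3 0 0 0 0 1; -0 2.3 0 0 0 0 1; -0 2.3 0 0 0 0 1; -0 2.3 0 0 0 0 1;
-0 2.3 0 0 0 0 1;
```

View pics/s5.png

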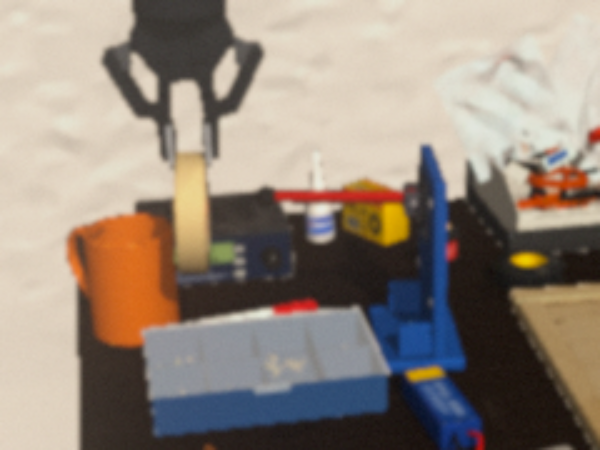

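The roll stands edge-on at (193,212), in front of the ball at (267,195). The peg's line passes about 11 mm above the roll's centre, inside the hole (±35 mm). I'll slide it on slowly.

Call:
jog_arm --commands "0.2 0 0.2 0 0 0 1; 0 1.2 0 0 0 0 1; 0 1.2 0 0 0 0 1; 0 1.2 0 0 0 0 1; 0 1.2 0 0 0 0 1"

```text
time: 8.0
eef_pos: [0.5122, 0.0958, 0.1944]
tool_rot: [3.141, -0.0, 1.459]
force: [-0.1, -0.1, -2.2]
width: 0.268
grip_force: 59.4
```

Call:
jog_arm --commands "0 1.4 0 0 0 0 1; 0 1.4 0 0 0 0 1; 0 1.4 0 0 0 0 1; 0 1.4 0 0 0 0 1; 0 1.2 0 0 0 0 1"

```text
time: 8.5
eef_pos: [0.5796, 0.0884, 0.1942]
tool_rot: [3.141, -0.0, 1.459]
force: [0.5, 0.7, -1.7]
width: 0.266
grip_force: 59.4
```

Run:
```python
from h import *
im,P=cloud('side');im2,P2=cloud('wrist')
plan([(hp(-.07,.002,.175),83.6)],1,.02)
print(env.state()['force'])
save('s6.png',np.hstack([cv2.resize(im[90:270,150:390],(500,375)),cv2.resize(im2,(300,375))]))
```

```text
at [0.5804 0.0882 0.1943] [179.9  -0.   83.6] t 8.6
-0.13 -0.37 1.93 0.14 -0.01 -0.02 1; 
[-0.22036327 -0.15090327 -1.61666273]
```

View pics/s6.png

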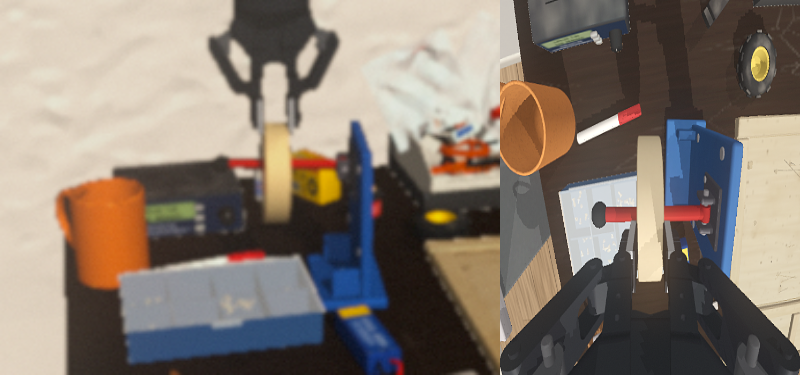

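The bar runs through the hole, with the ball left of the roll at (220,163) and the hinge to its right. I'll lower it onto the bar.

Call:
jog_arm --commands "-0.1 -0.3 0.7 0 0 0 1; 0 0 0.7 0 0 0 1; 0 0 0.3 0 0 0 1; 0 0 0.2 0 0 0 1; 0 0 0 0 0 0 1"

```text
time: 9.1
eef_pos: [0.5744, 0.0881, 0.1749]
tool_rot: [-3.141, 0.0, 1.459]
force: [0.3, -0.3, -2.0]
width: 0.268
grip_force: 59.4
```

Call:
jog_arm --commands "0 0 0.1 0 0 0 1; 0 0 0.1 0 0 0 1; 0 0 0 0 0 0 1; 0 0 0 0 0 0 1; 0 0 0 0 0 0 1"

```text
time: 9.6
eef_pos: [0.5749, 0.088, 0.1734]
tool_rot: [3.141, -0.0, 1.459]
force: [-0.1, 0.9, -2.2]
width: 0.271
grip_force: 59.4
```

Call:
jog_arm --commands "0 0 0.1 0 0 0 1; 0 0 0.1 0 0 0 1; 0 0 0.1 0 0 0 1; 0 0 0 0 0 0 1; 0 0 0 0 0 0 1"

```text
time: 10.1
eef_pos: [0.575, 0.0881, 0.1718]
tool_rot: [3.141, -0.0, 1.459]
force: [-2.4, 0.2, 7.6]
width: 0.267
grip_force: 60.4
```

Call:
jog_arm --commands "0 0 -0.1 0 0 0 1; 0 0 0 0 0 0 0.3; 0 0 0 0 0 0 0.1; 0 0 0 0 0 0 0; 0 0 0 0 0 0 0"

```text
time: 10.6
eef_pos: [0.5749, 0.088, 0.1711]
tool_rot: [-3.141, 0.0, 1.459]
force: [-0.5, -0.6, -1.7]
width: 0.5
grip_force: 0.0
```

Call:
jog_arm --commands "0 0 -0.5 0 0 0 0; 0 0 -1 0 0 0 0; 0 0 -2 0 0 0 0; 0 0 -3 0 0 0 0; 0 0 -4 0 0 0 0"

```text
time: 11.1
eef_pos: [0.5738, 0.088, 0.2767]
tool_rot: [-3.138, 0.0, 1.459]
force: [0.7, -0.4, -0.4]
width: 0.499
grip_force: 0.0
```

Call:
jog_arm --commands "0 0 0 0 0 0 0; 0 0 0 0 0 0 0; 0 0 0 0 0 0 0; 0 0 0 0 0 0 0; 0 0 0 0 0 0 0"

```text
time: 11.6
eef_pos: [0.5742, 0.088, 0.2751]
tool_rot: [-3.139, 0.0, 1.459]
force: [0.4, 0.4, 0.5]
width: 0.501
grip_force: 0.0
```

Run:
```python
from h import *
im,P=cloud('side');im2,P2=cloud('wrist')
L=P2-HG;x,y,z=L@HX,L@HY,L[...,2]
m=(abs(x+.07)<.03)&(abs(y)<.07)&(z<.035)&(z>.012);print([np.percentile(v[m],[2,50,98]).round(4) for v in(x,y,z)],cv2.minAreaRect(np.stack([x[m],y[m]],-1).astype(np.float32)*1000))
save('s7.png',np.hstack([cv2.resize(im[90:270,150:390],(500,375)),cv2.resize(im2,(300,375))]))
```

```text
[array([-0.0816, -0.0694, -0.0578]), array([-0.0291,  0.007 ,  0.0342]), array([0.0126, 0.0213, 0.0248])] ((-77.64945220947266, 2.5772037506103516), (41.593013763427734, 68.14717102050781), 0.004105914384126663)
```

View pics/s7.png

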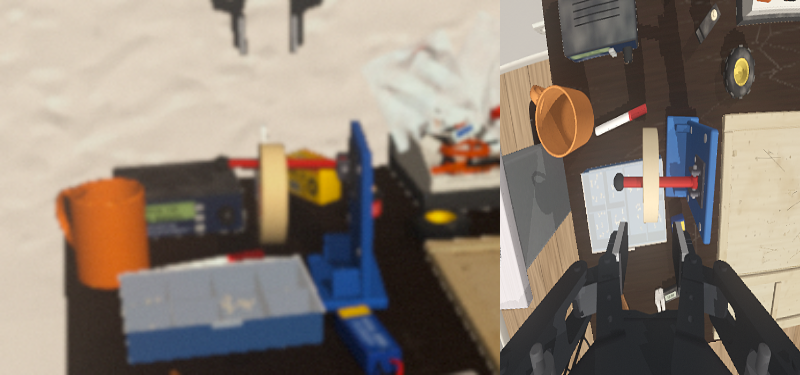

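The roll hangs by its hole mid-peg at (272,193) and the gripper is clear. Measured in the hinge frame, its centre is at about x = -70 mm, y = +3 mm, z = -27 mm, all within the limits.

```bash
python3 -c "
from station import env
print(env.sign_off())"
```

```text
the job is handed in; nothing more can be done
None
```

The peg is folded down to its stop, the roll of tape hangs freely on it by its hole with the gripper clear, and the job was handed in at about 12 s; the sign-off gave no verdict.

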